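Screw the spout elbow onto the drinks dispenser

ROBOT

A 7-joint arm with a two-finger parallel gripper is mounted at the origin on a cart in front of the work surface, level with it; the furniture and walls round the work are solid. World frame = base frame: x ahead of the robot, y to its left, z up, the work surface at z = 0. Lengths are in mm, angles in rad, forces in N, time in s.
With the tool pointing down it reaches from about 400 to 875 mm from the base axis. Payload 4.4 kg.
Tool frame: the origin (TCP) lies at the very end of the fingers, on their centre line; the grasp point (between the pads) lies 19 mm behind it; y points along the fingers, x is the direction in which the jaws open and shut, and the axes are right-handed (so a half turn about y gives the same grasp; the last joint's range is limited). The gripper opens to 85 mm and grips with 20 to 120 N. Pads are 22 mm wide; open, the fingers measure 114 mm over their backs; the gripper's body (76 mm by 85 mm) begins 54 mm behind the grasp point. The pads swing forward as they close: fully open they stand 13 mm farther back than shut.
Start: joints at [-1.221, 0.628, 0.038, 1.517, -0.027, 0.996, -0.02], TCP at [262.528, 594.64, 231.313] pointing down, gripper open.
Joint ranges: [-3.06, 3.06], [-0.37, 2.12], [-1.25, 1.32], [0.18, 2.47], [-1.1, 4.24], [0.23, 1.98], [-2.94, 2.94]. Speed limits (rad/s): [2.57, 2.57, 3.14, 3.14, 3.14, 3.14, 3.14].

INTERFACE

Orientations are given as [roll, pitch, yaw] about the fixed x, y, z axes, in that order (R = Rz(yaw) Ry(pitch) Rx(roll)).
In Python, from cell import ctrl, get_image, nets gives the robot as it stands. The module is installed in compiled form; this text tells all that it offers.
- The arm moves only by the tool step_arm, never from a script. Its argument "moves" is text: rows parted by semicolons, each of 7 numbers parted by spaces: the shift along the tool's x, y, z normalised to -1 to 1, where 1 is 0.05 m, then the turn, a rotation vector about the tool's x, y, z normalised to -1 to 1, where 1 is 0.12 rad, then the opening, from 0 (shut) to 1 (fully open). A call has 1 to 20 rows; each row shifts and turns the commanded pose from where the row before left it, along the tool's axes as they then stand; what a row does not reach is not made up. A row lasts 1/10 s, in which the tool goes at most 50 mm and 8.59 degrees, less where a joint would pass 70% of its speed; a pose out of reach is approached as far as the arm can. A call with a number of a shift or a turn outside -1 to 1 is refused whole. A call with a gripper value outside its range is refused whole. The fingers move at their own pace and stop on an object; the grip force is fixed at half the most. Time passes only in rows, so rows that do not move let the fingers close. It gives the time, the measured TCP pose, the force and the opening at its end, in the units of the state.
- ctrl.read_state(): the state, without advancing time (a new reading comes with each control period).
- get_image(name): name is "scene" or "side" or "wrist"; returns a dict with "color" (420x560x3 uint8, blue, green, red), "vertical_fov" (degrees; the focal length in pixels is half the picture's height over the tangent of half this angle, whatever the lens; pixels are square), "cx", "cy" (the principal point, pixels), "R" (3x3) and "t" (3): a world point X has camera coordinates R X + t; the wrist camera has in their place "T_tool_cam" (4x4, takes a point from camera to tool coordinates, whose origin is the TCP and whose axes are the tool frame's). Camera axes: x right, y down, z forward; pixel columns grow to the right and rows downward; lengths in mm; the calibration is good to about 2 mm. A picture is of the moment at which its call begins: read the wrist's pose just before it. There is no depth.
- ctrl.finish_job(): hands the job in, once; it reports no verdict.
Trained networks look in a picture, given as the dict that the camera call returned (one of the last four; its "shot" number tells which), for a name from the list of things; names that differ only in an ending like _2 or _b are one class to them, and where a whole thing is asked for, a point or a joint stands for the part that bears it (a point fixed in the world has none). Each returns a list of dicts, best first, with "conf" (0 to 1); they miss things now and then, are a little off and sometimes report something else, mostly with a low value. They report only what shows in the picture. A call takes as long as a camera call. They do not tell look-alikes from the thing itself.
- nets.find_in(picture, target): "position" ([x, y, z] in mm, in world coordinates, good to about 4 mm: the middle of the surface that is visible of it).
- nets.cut_out(picture, target): "pixels" (420x560 bool, what is visible of it).
- nets.place_of(picture, target): "position" ([x, y, z] in mm, in world coordinates, good to about 4 mm: a listed point, or the origin of a listed thing).
The state is a dict: "clock": time; "qpos": joint angles; "qd": joint speeds; "tau": joint torques, N m; "eef_pos": TCP position; "tool_rot": TCP orientation; "force": force on the tool from outside, world axes, zero at the start; "torque": the same for the moment, N m; "width": finger opening in mm.
Only numpy, scipy, OpenCV 4.12 (cv2) and the standard library are available. Lean on these libraries where they do the work, as an engineer would, in place of code of your own. Each camera call takes 0.05 s, during which the arm holds its last target.

TASK

Fit the brass elbow to the drinks dispenser: set it upright on the threaded stub and screw it clockwise until the thread has caught it and its skirt is down to 2 cm or less above the steel shoulder. Stop with its outlet pointing the same way as the red arrow on the white ring, and let go. Do not push or knock over the mill, the jars or the tin.

Things in the scene. Friction and masses are not known exactly. Their poses are not given: they have to be found in the camera images.
- base: Fixed dispenser base: dark round foot 148 mm across, 16 mm high; on it a steel shoulder 64 mm across, top 35 mm above the worktop; on that an upright threaded stub. Origin on the stub's axis at worktop height, z up. The thread's two ridges (5 mm thick) begin 73 mm above the worktop, one on the base's +x side, one on its -x side
- stub_tip (a point): Point on the stub's axis at its tip, 90 mm above the worktop. Stub core 33 mm across, 42 mm over the thread; its top 12 mm are coned down to 19 mm across
- stub_shoulder (a point): Point on the stub's axis level with the shoulder's top. Thread: right-handed (turning clockwise seen from above goes down), two-start, 24 mm a turn, only friction resists. A lug lowered anywhere rests on a ridge, rides down it as the elbow turns clockwise and is caught once past the other ridge's beginning; the skirt meets the shoulder 560 degrees after an x lug stood at a ridge's beginning
- index_ring: Fixed white ring 132 mm across, 4 mm thick, lying on the foot round the stub, origin on the stub's axis at its underside, 16 mm above the worktop. Its +x axis is the direction of the red arrow
- mark (a point): Tip of the red arrow on the white ring, 60 mm out from the stub's axis along the ring's +x
- elbow_grip (a point): Loose brass elbow, 107 mm high, 0.2 to 0.45 kg, starting upright on the worktop. Point on its vertical axis 90 mm above the skirt's lower edge, in its flat-sided block, 36 mm between its upright flats, which face the elbow's +y and -y, 40 mm long, 67 to 107 mm above the edge; grip it here across y. Axes: z up, +x along the outlet
- elbow_rim (a point): Centre of the lower edge of the elbow's skirt, on its axis; same axes. Skirt 58 mm outside, 61 mm high with a cone up to 67 mm; bore 46 mm wide, open 58 mm deep from below. In the bore four 5 mm lugs that follow the thread: on the +x and -x sides 6 mm above the edge, on the +y and -y sides 12 mm above it; opposite ones stand 36 mm apart between their inner ends
- elbow_outlet (a point): Centre of the outlet's mouth, 84 mm from the elbow's axis along its +x, 86 mm above the skirt's lower edge. Level round pipe 30 mm thick, 37 mm at the mouth
- mill_mid (a point): Wooden mill, loose, 58 mm across, 170 mm high, standing; point half-way up. Bystander; it and the elbow may stand in each other's place
- bean_jar_mid (a point): Clip-top glass jar of beans, loose, 86x100 mm, 145 mm high; point half-way up. Bystander
- short_tin_mid (a point): Short tin with fruit pictured on it, loose, 75 mm across, 58 mm high; point half-way up. Bystander
- spread_jar_mid (a point): Glass jar with a dark lid, loose, 70x75 mm, 112 mm high; point half-way up. Bystander
There are look-alikes about, which are no part of the job. Of the things that look like the part that bears elbow_grip, the smaller one is meant.

How it is judged:
By the outcome, as a careful person would: the job done as asked, in the order asked, and still so for the second after the job is handed in, with the robot touching nothing.
It also fails if it takes over 64 s, if anything falls off the work surface, if the arm or the gripper's body presses on something with over 40 N, if the wrist force passes 120 N, or if a joint passes its speed limit or range.

## Working session

There is one attempt and no reset: what is moved stays moved. The work goes in short steps, Python scripts to look and compute and a tool call to move; the robot and the scene stay as the last step left them, time stands still between calls to the robot, and variables do not carry over. Pictures are saved under pics/ and viewed, and the job is handed in when it is done.

Besides the shell and the picture viewer there is one more tool, called after "Request:" as name(argument=value, ...) on one line, values as JSON. step_arm: Moves the arm, as the interface text tells. Scaled input: -1 to 1 covers 0.05 m each way for a shift and 0.12 rad each way for a turn. Its arguments: {"type":"object","properties":{"moves":{"type":"string"}},"required":["moves"]}

```bash
mkdir -p pics; ls; python3 - <<'E'
from cell import ctrl,get_image,nets
import cv2
s=ctrl.read_state(); print(s)
for n in ["scene","side","wrist"]:
    p=get_image(n); cv2.imwrite(f"pics/{n}0.png",p["color"])
    print(n,p["vertical_fov"],p["cx"],p["cy"],p.get("R"),p.get("t"),p.get("T_tool_cam"))
    for t in ["base","stub_tip","index_ring","mark","elbow_grip","elbow_rim","elbow_outlet","mill_mid","bean_jar_mid","short_tin_mid","spread_jar_mid"]:
        print(t,[(round(d["conf"],2),[round(float(v)) for v in d["position"]]) for d in nets.place_of(p,t)][:4])
E
```

```text
pics
{'clock': 0.0, 'qpos': array([-1.22082562,  0.6293387 ,  0.03842374,  1.51837441, -0.02700497,
        0.99631699, -0.01996444]), 'qd': array([-0.00054891, -0.00253464,  0.00053673, -0.00091132, -0.00052016,
       -0.00058256, -0.00031017]), 'tau': array([ 2.07431367e-04, -5.63382876e+01,  1.22627456e+00, -1.93447763e+01,
        1.10301166e-02,  1.03546330e-02,  6.05161787e-06]), 'eef_pos': array([262.23802018, 594.05905867, 230.39152974]), 'tool_rot': array([-1.57080665,  0.00192008,  1.15507306]), 'force': array([ 0.12295888, -0.31134259,  0.01191977]), 'torque': array([ 0.00123634,  0.03707972, -0.020785  ]), 'width': 85.59056385561038}
scene 47.27815452987395 276.52284271476105 213.9432029391807 [[-0.31106931 -0.95038556  0.00178265]
 [-0.62790768  0.2041108  -0.75104642]
 [ 0.71341981 -0.23474683 -0.660247  ]] [ 386.72082396  363.87995923 1052.13077641] None
base [(0.94, [479, 32, 5])]
stub_tip [(0.66, [475, 29, 88]), (0.2, [443, 208, -1]), (0.2, [520, 172, 84])]
index_ring [(0.71, [673, 132, 63]), (0.67, [478, 32, 17])]
mark [(0.71, [517, -12, 26]), (0.4, [475, 33, 18])]
[... 812 characters left out ...]
[(0.78, [396, 356, 87]), (0.18, [517, 172, 86])]
bean_jar_mid [(0.77, [676, 130, 68])]
short_tin_mid [(0.89, [507, 369, 31])]
spread_jar_mid [(0.97, [595, 270, 53])]
wrist 58.874967116045134 277.3003827265336 210.06457587998634 None None [[ 9.99999793e-01 -1.23687717e-04 -6.31978426e-04 -8.14657929e-01]
 [ 5.66033605e-04 -2.99158990e-01  9.54203112e-01 -1.43236698e+02]
 [-3.07085232e-04 -9.54203272e-01 -2.99158857e-01  7.65829504e+01]
 [ 0.00000000e+00  0.00000000e+00  0.00000000e+00  1.00000000e+00]]
base []
stub_tip []
index_ring []
mark []
elbow_grip [(0.72, [408, 544, 119])]
elbow_rim []
elbow_outlet [(0.59, [299, 570, 115])]
mill_mid []
bean_jar_mid []
short_tin_mid []
spread_jar_mid []
```

View pics/scene0.png

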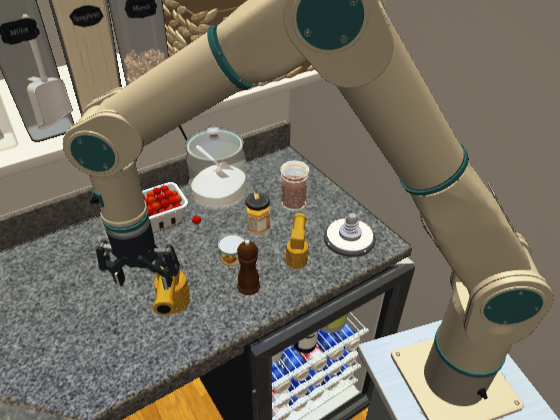

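View pics/side0.png

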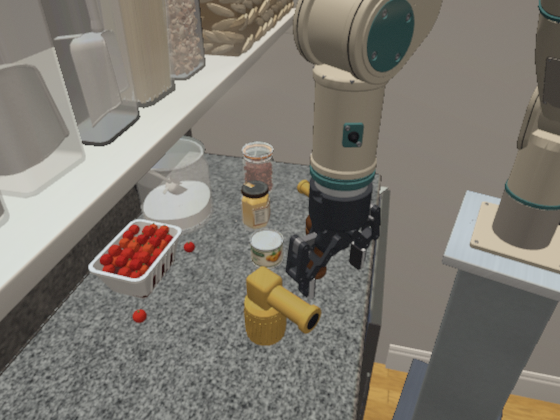

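View pics/wrist0.png

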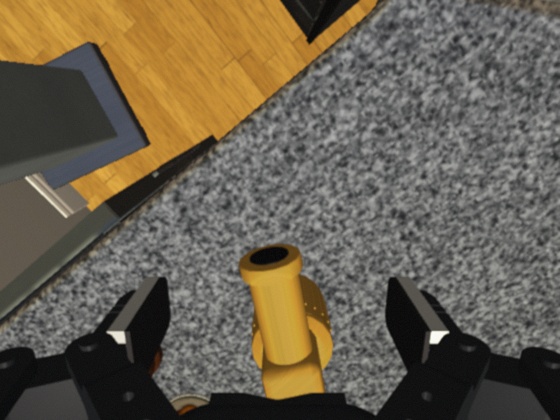

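The elbow-like things are the upright elbow at scene px (297,240), about (440,209) with its outlet 84 mm out and 84 mm high, and the elbow at px (170,290), about (405,549) with its outlet about 110 mm out and 115 mm high. The smaller one is at (297,240). I'll check it and the stub in a close crop.

```bash
python3 - <<'E'
import cv2,numpy as np
im=cv2.imread("pics/scene0.png")
c=im[200:280,270:385]; c=cv2.resize(c,None,fx=6.5,fy=6.5,interpolation=cv2.INTER_CUBIC); cv2.imwrite("pics/crop0.png",c)
E
```

```text
(no output)
```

View pics/crop0.png

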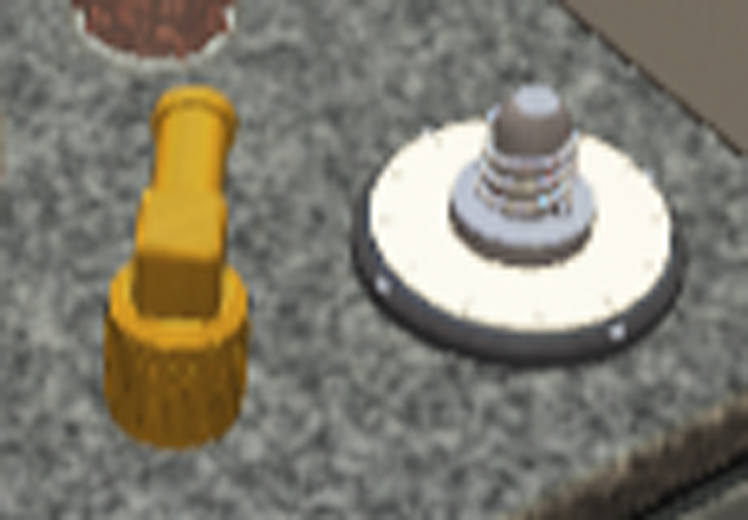

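The crop shows the small elbow at left, with its block and outlet pointing away, and the stub on its white ring at right. The red arrow is hidden behind the stub, so I'll move the wrist camera over to look down on both.

Request:
step_arm(moves="-0.66 -0.1 -0.67 0 0 0 1;-0.66 -0.1 -0.67 0 0 0 1;-0.66 -0.1 -0.67 0 0 0 1;-0.66 -0.1 -0.67 0 0 0 1;-0.66 0 -0.67 0 0 0 1;-0.66 0 -0.67 0 0 0 1;-0.66 0 -0.67 0 0 0 1;-0.66 0 -0.67 0 0 0 1;-0.66 0 -0.67 0 0 0 1;-0.66 0 -0.67 0 0 0 1;-0.6 0 -0.6 0 0 0 1;-0.6 0 -0.6 0 0 0 1;0 0 0 0 0 0 1;0 0 0 0 0 0 1")

```text
clock: 3.2
eef_pos: [466.5, 77.5, 251.4]
tool_rot: [-1.571, -0.0, 1.152]
force: [-0.1, 1.0, -0.5]
width: 85.1
```

```bash
python3 - <<'E'
from cell import ctrl,get_image,nets
import cv2,numpy as np,pickle
s=ctrl.read_state(); print(s["clock"],s["qpos"].round(3),s["eef_pos"].round(1),s["tool_rot"].round(4))
p=get_image("wrist"); cv2.imwrite("pics/w1.png",p["color"]); pickle.dump((s,p),open("w1.pkl","wb"))
for t in ["base","stub_tip","index_ring","mark","elbow_grip","elbow_rim","elbow_outlet"]:
        print(t,[(round(d["conf"],2),[round(float(v),1) for v in d["position"]]) for d in nets.place_of(p,t)][:4])
E
```

```text
3.2 [-0.311  0.352  0.117  1.971 -0.055  0.821  0.989] [466.5  77.5 251.4] [-1.5707e+00 -3.0000e-04  1.1521e+00]
base [(0.68, [478.5, 29.3, -2.0])]
stub_tip [(0.58, [480.1, 32.7, 89.5])]
index_ring []
mark [(0.77, [517.4, -15.9, 24.1])]
elbow_grip [(0.96, [438.9, 207.6, 92.7])]
elbow_rim []
elbow_outlet [(0.66, [520.8, 174.1, 78.9])]
```

View pics/w1.png

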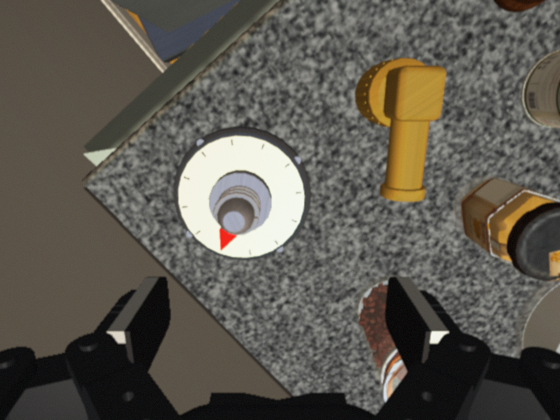

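```bash
cat > h.py <<'E'
import numpy as np,cv2
from scipy.spatial.transform import Rotation as Ro
def cam(s,p):
    T=np.eye(4);T[:3,:3]=Ro.from_euler("xyz",s["tool_rot"]).as_matrix();T[:3,3]=s["eef_pos"]
    return T@p["T_tool_cam"]
def foc(p): return p["color"].shape[0]/2/np.tan(np.radians(p["vertical_fov"]/2))
def topl(s,p,uv,z):
    M=cam(s,p);f=foc(p);uv=np.atleast_2d(uv).astype(float)
    d=np.c_[(uv[:,0]-p["cx"])/f,(uv[:,1]-p["cy"])/f,np.ones(len(uv))]@M[:3,:3].T
    return M[:3,3]+d*((z-M[2,3])/d[:,2])[:,None]
def proj(s,p,X):
    M=cam(s,p);f=foc(p);X=np.atleast_2d(X)
    c=(X-M[:3,3])@M[:3,:3]
    return np.c_[p["cx"]+f*c[:,0]/c[:,2],p["cy"]+f*c[:,1]/c[:,2]]
E
python3 - <<'E'
import pickle,cv2,numpy as np
from h import *
s,p=pickle.load(open("w1.pkl","rb"));im=p["color"].astype(int)
b,g,r=im[...,0],im[...,1],im[...,2]
red=((r>170)&(g<80)&(b<80)).astype(np.uint8); red[:,300:]=0; red[280:]=0
ys,xs=np.nonzero(red); P=topl(s,p,np.c_[xs,ys],20)
w=((r>215)&(g>210)&(b>190)).astype(np.uint8); w[:,320:]=0;w[:120]=0;w[270:]=0
c=max(cv2.findContours(w,cv2.RETR_EXTERNAL,cv2.CHAIN_APPROX_NONE)[0],key=len)[:,0]
Q=topl(s,p,c,20)[:,:2]
A=np.c_[2*Q,np.ones(len(Q))];sol=np.linalg.lstsq(A,(Q**2).sum(1),rcond=None)[0]
R=np.sqrt(sol[2]+sol[:2]@sol[:2]);print("ring",sol[:2],R)
d=P[:,:2]-sol[:2];rr=np.hypot(*d.T);i=rr.argsort()[-6:]
print("tip",rr[i].round(1),np.degrees(np.arctan2(d[i,1],d[i,0])).round(1), "mean ang",np.degrees(np.arctan2(*d.mean(0)[::-1])))
# elbow
y=((r>140)&(g>90)&(b<60)).astype(np.uint8); y[:,:340]=0;y[:,452:]=0;y[205:]=0
cv2.imwrite("pics/y1.png",y*255)
# block top z=107 ; overlay model
cr=p["color"][50:265,165:460].copy();
k=2.6;cr=cv2.resize(cr,None,fx=k,fy=k,interpolation=cv2.INTER_CUBIC)
cv2.imwrite("pics/cr1.png",cr)
st=p["color"][160:265,175:310];cv2.imwrite("pics/st1.png",cv2.resize(st,None,fx=5.5,fy=5.5,interpolation=cv2.INTER_CUBIC))
E
```

```text
ring [477.20316719  30.14163262] 64.87440147833155
tip [56.9 57.3 57.7 58.4 58.8 59.9] [-45.8 -46.8 -47.8 -46.4 -47.4 -47. ] mean ang -47.173872416614955
```

View pics/cr1.png

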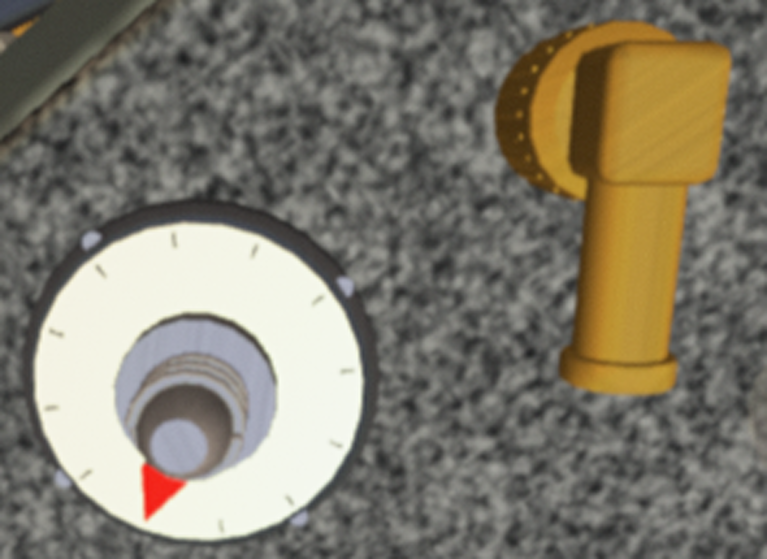

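View pics/st1.png

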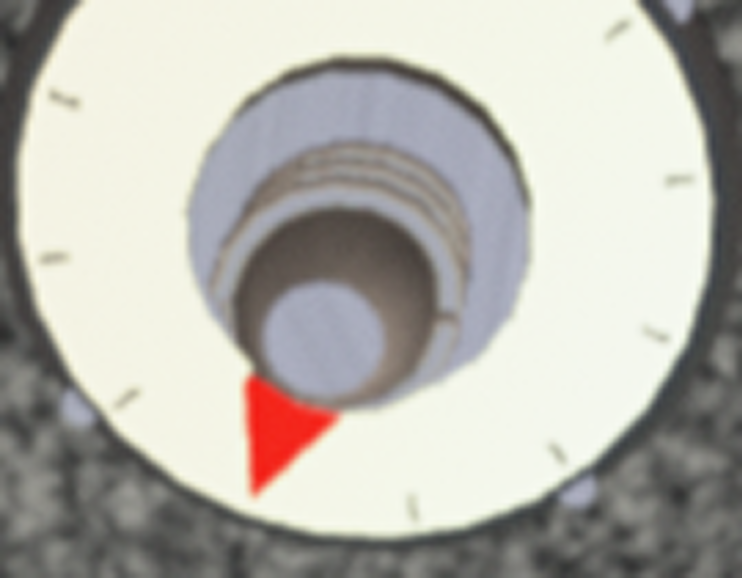

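```bash
python3 - <<'E'
import pickle
from h import *
s,p=pickle.load(open("w1.pkl","rb"))
C=np.array([477.5,31])
def ang(uv,z):
    d=topl(s,p,uv,z)[0,:2]-C; return np.hypot(*d).round(1),np.degrees(np.arctan2(d[1],d[0])).round(1)
print("tip centre",topl(s,p,(175+323/5.5,160+340/5.5),90))
for z in (73,75.5): print("start",z,ang((175+447/5.5,160+318/5.5),z))
for b in [(78,405),(577,490),(680,5)]: print("bolt",ang((175+b[0]/5.5,160+b[1]/5.5),16))
print("bolt",ang((165+90/2.6,50+240/2.6),16))
q=np.array([(610,42),(730,45),(718,185),(600,182)])/2.6+[165,50]
Q=topl(s,p,q,107)[:,:2];print("block",Q.round(1),Q.mean(0))
for a,b in((0,3),(1,2)):
    d=Q[b]-Q[a];print("dir",np.degrees(np.arctan2(d[1],d[0])),np.hypot(*d))
m=topl(s,p,np.array([(620,388)])/2.6+[165,50],86)[0,:2];print("mouth approx",m)
# pipe edges at z=86: left edge (590,190)-(578,350) right (685,190)-(668,350)
for L in (((592,190),(576,345)),((686,190),(668,350))):
    a,b=topl(s,p,np.array(L)/2.6+[165,50],86)[:,:2];d=b-a;print("pipe",np.degrees(np.arctan2(d[1],d[0])))
E
```

```text
tip centre [[477.80398207  30.11311214  90.        ]]
start 73 (np.float64(18.1), np.float64(57.4))
start 75.5 (np.float64(18.1), np.float64(60.1))
bolt (np.float64(71.2), np.float64(-79.8))
bolt (np.float64(70.6), np.float64(10.4))
bolt (np.float64(71.0), np.float64(99.9))
bolt (np.float64(71.6), np.float64(-168.8))
block [[415.  196.1]
 [429.3 226.4]
 [464.6 212.5]
 [449.9 181.5]] [439.69429746 204.11875535]
dir -22.750621121692625 37.89528473046499
dir -21.497887496832334 37.98834248491369
mouth approx [519.81117392 171.66304402]
pipe -24.747596891489295
pipe -23.6269773499112
```

The arrow points at about −47°. A thread start shows at about 58° and the foot bolts sit at 10°+90k, so the base's x axis is at about 55°. That means the screw progress ending on the arrow is s=282° or 462°, and I'm going for 462°. The outlet should go on at about −105° and then turn about 302° clockwise without a regrasp, with tool yaw = elbow yaw − 90°. I'll turn the tool by half a turn now, which also gives an opposite view that cancels calibration offsets.

Request:
step_arm(moves="0.46 0 0.61 0 0 0 1;0.46 0 0.61 0 0 0 1;0 0 0 0 1 0 1;0 0 0 0 1 0 1;0 0 0 0 1 0 1;0 0 0 0 1 0 1;0 0 0 0 1 0 1;0 0 0 0 1 0 1;0 0 0 0 1 0 1;0 0 0 0 1 0 1;0 0 0 0 1 0 1;0 0 0 0 1 0 1;0 0 0 0 1 0 1;0 0 0 0 1 0 1;0 0 0 0 1 0 1;0 0 0 0 1 0 1;0 0 0 0 1 0 1;0 0 0 0 1 0 1")

```text
clock: 5.4
eef_pos: [428.9, 145.5, 251.3]
tool_rot: [-1.571, 0.0, -0.769]
force: [0.3, 0.5, -0.4]
width: 85.4
```

Request:
step_arm(moves="0 0 0 0 1 0 1;0 0 0 0 1 0 1;0 0 0 0 1 0 1;0 0 0 0 1 0 1;0 0 0 0 1 0 1;0 0 0 0 1 0 1;0 0 0 0 1 0 1;0 0 0 0 1 0 1;0 0 0 0 1 0 1;0 0 0 0 1 0 1;0 0 0 0 0.2 0 1;0 0 0 0 0 0 1;0 0 0 0 0 0 1")

```text
clock: 6.7
eef_pos: [429.0, 145.3, 251.3]
tool_rot: [-1.571, 0.0, -1.987]
force: [0.4, -0.7, -0.2]
width: 85.4
```

```bash
python3 - <<'E'
from cell import ctrl,get_image,nets
import cv2,numpy as np,pickle
s=ctrl.read_state(); print(s["clock"],s["qpos"].round(3),s["eef_pos"].round(1),s["tool_rot"].round(4))
p=get_image("wrist"); cv2.imwrite("pics/w2.png",p["color"]); pickle.dump((s,p),open("w2.pkl","wb"))
for t in ["base","stub_tip","mark","elbow_grip","elbow_outlet"]:
        print(t,[(round(d["conf"],2),[round(float(v),1) for v in d["position"]]) for d in nets.place_of(p,t)][:4])
E
```

```text
6.7 [-1.05   0.465  0.953  2.032 -0.49   0.889 -1.813] [429.  145.3 251.3] [-1.5710e+00  1.0000e-04 -1.9866e+00]
base []
stub_tip [(0.87, [482.6, 30.3, 90.5])]
mark [(0.55, [519.0, -12.6, 20.8])]
elbow_grip [(0.73, [441.8, 208.4, 90.5])]
elbow_outlet [(0.75, [518.1, 171.4, 82.3])]
```

View pics/w2.png

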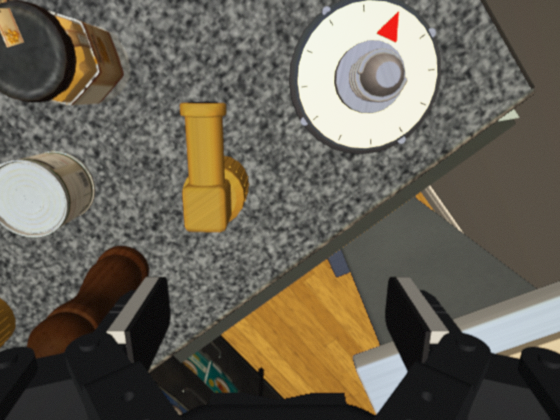

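```bash
python3 - <<'E'
import pickle
from h import *
s,p=pickle.load(open("w2.pkl","rb"));im=p["color"]
cv2.imwrite("pics/a2.png",cv2.resize(im[0:160,285:445],None,fx=3.75,fy=3.75,interpolation=cv2.INTER_CUBIC))
cv2.imwrite("pics/b2.png",cv2.resize(im[90:240,165:260],None,fx=4,fy=4,interpolation=cv2.INTER_CUBIC))
im=im.astype(int);b,g,r=im[...,0],im[...,1],im[...,2]
w=((r>215)&(g>210)&(b>190)).astype(np.uint8); w[:,:280]=0;w[160:]=0;w[:,445:]=0
c=max(cv2.findContours(w,cv2.RETR_EXTERNAL,cv2.CHAIN_APPROX_NONE)[0],key=len)[:,0]
c=c[(c[:,1]>6)]
# exclude parts adjoining the red hole
Q=topl(s,p,c,20)[:,:2]
for _ in range(3):
    A=np.c_[2*Q,np.ones(len(Q))];sol=np.linalg.lstsq(A,(Q**2).sum(1),rcond=None)[0]
    R=np.sqrt(sol[2]+sol[:2]@sol[:2]); e=abs(np.hypot(*(Q-sol[:2]).T)-R); Q=Q[e<1.5]
print("ring",sol[:2],R,len(Q))
red=((r>170)&(g<80)&(b<80));red[100:]=0;red[:,:300]=0
ys,xs=np.nonzero(red);P=topl(s,p,np.c_[xs,ys],20)[:,:2];d=P-sol[:2];rr=np.hypot(*d.T);i=rr.argsort()[-6:]
print(rr[i],np.degrees(np.arctan2(d[i,1],d[i,0])).round(1),np.degrees(np.arctan2(*d.mean(0)[::-1])))
E
```

```text
ring [477.19123411  30.06037157] 64.97651685388973 347
[57.84647773 58.19349165 58.552479   58.91541381 59.26858643 59.9862881 ] [-45.9 -46.8 -47.6 -46.4 -47.2 -46.8] -47.196355616431404
```

View pics/a2.png

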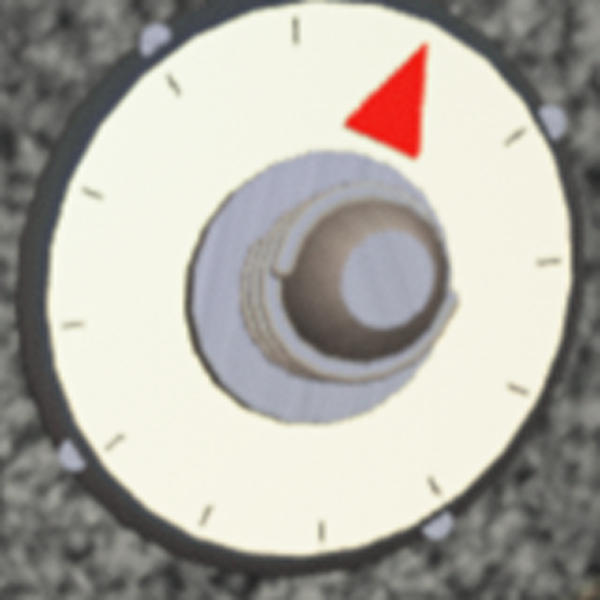

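View pics/b2.png

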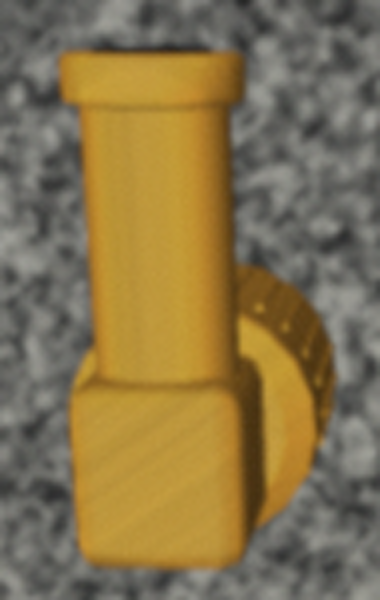

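```bash
python3 - <<'E'
import pickle
from h import *
s,p=pickle.load(open("w2.pkl","rb"))
C=np.array([477.2,30.1])
def ang(uv,z):
    d=topl(s,p,uv,z)[0,:2]-C; return np.hypot(*d).round(1),np.degrees(np.arctan2(d[1],d[0])).round(1)
o=np.array([285,0])
for b in [(155,38),(552,120),(438,525),(72,456)]: print("bolt",ang(np.array(b)/3.75+o,16))
for b in [(283,275),(455,297)]: print("start",ang(np.array(b)/3.75+o,75))
print("tip",topl(s,p,np.array([388,280])/3.75+o,90))
o=[165,90]
q=np.array([(72,390),(243,387),(246,566),(82,566)])/4+o
Q=topl(s,p,q,107)[:,:2];print(Q.round(1),Q.mean(0))
for a,b in((3,0),(2,1)):
    d=Q[b]-Q[a];print(np.degrees(np.arctan2(d[1],d[0])),np.hypot(*d))
for a,b in((0,1),(3,2)):
    d=Q[b]-Q[a];print("w",np.degrees(np.arctan2(d[1],d[0]))+90,np.hypot(*d))
for L in (((101,370),(84,110)),((233,370),(231,110))):
    a,b=topl(s,p,np.array(L)/4+o,86)[:,:2];d=b-a;print("pipe",np.degrees(np.arctan2(d[1],d[0])))
print("mouth",topl(s,p,np.array([[62,58],[246,58]])/4+o,86))
E
```

```text
bolt (np.float64(70.8), np.float64(10.7))
bolt (np.float64(71.2), np.float64(-79.5))
bolt (np.float64(71.5), np.float64(-169.4))
bolt (np.float64(71.1), np.float64(101.2))
start (np.float64(17.8), np.float64(62.3))
start (np.float64(20.0), np.float64(-123.2))
tip [[476.46048305  29.66488573  90.        ]]
[[463.5 210.9]
 [450.3 179.5]
 [416.  195.7]
 [429.7 226.6]] [439.89170746 203.19084343]
-25.003975004821143 37.29065249874955
-25.27368294552221 37.90906117960932
w -22.81756203157387 33.98379476689059
w -23.853279008793237 33.787419683812665
pipe -24.179120485944484
pipe -25.89190996351842
mouth [[521.96087208 187.55880579  86.        ]
 [507.12730674 153.99566838  86.        ]]
```

```bash
cat > fit.py <<'E'
import pickle
from h import *
from scipy.optimize import minimize
def cyl(z0,z1,r0,r1):
    a=np.linspace(0,2*np.pi,48,endpoint=False)
    return np.r_[np.c_[r0*np.cos(a),r0*np.sin(a),a*0+z0],np.c_[r1*np.cos(a),r1*np.sin(a),a*0+z1]]
def pipe(x0,x1,r):
    a=np.linspace(0,2*np.pi,48,endpoint=False)
    return np.r_[np.c_[a*0+x0,r*np.cos(a),86+r*np.sin(a)],np.c_[a*0+x1,r*np.cos(a),86+r*np.sin(a)]]
box=lambda bx:np.array([(x+bx,y,z) for x in(-20,20) for y in(-18,18) for z in(67,107)])
def parts(bx): return [cyl(0,61,29,29),cyl(61,67,29,22),box(bx),pipe(15,84,15),pipe(74,84,18.5)]
def mask(v,s,p,S=4):
    x,y,yaw,bx=v;c,n=np.cos(yaw),np.sin(yaw);R=np.array([[c,-n,0],[n,c,0],[0,0,1]])
    m=np.zeros((420*S,560*S),np.uint8)
    for P in parts(bx):
        uv=(proj(s,p,P@R.T+[x,y,0])+.5)*S
        cv2.fillConvexPoly(m,cv2.convexHull(np.round(uv).astype(np.int32)),1)
    return cv2.resize(m.astype(np.float32),(560,420),interpolation=cv2.INTER_AREA)
def ymask(p,box):
    hsv=cv2.cvtColor(p["color"],cv2.COLOR_BGR2HSV)
    m=((hsv[...,0]>10)&(hsv[...,0]<30)&(hsv[...,1]>150)&(hsv[...,2]>40)).astype(np.uint8)
    k=np.zeros_like(m);u0,v0,u1,v1=box;k[v0:v1,u0:u1]=m[v0:v1,u0:u1]
    n,l,st,_=cv2.connectedComponentsWithStats(k);i=1+st[1:,4].argmax()
    return (l==i).astype(np.float32)
if __name__=="__main__":
    D=[]
    for f,b in(("w1",(345,45,455,215)),("w2",(165,90,262,240))):
        s,p=pickle.load(open(f+".pkl","rb"));m=ymask(p,b);D.append((s,p,m));print(m.sum())
    def cost(v,D): return sum(abs(mask((v[0],v[1],v[2]/50,v[3]),s,p)-m).sum() for s,p,m in D)
    for DD,n in((D,"both"),(D[:1],"w1"),(D[1:],"w2")):
        r=minimize(cost,[440,206,-.425*50,0],args=(DD,),method="Nelder-Mead",options=dict(initial_simplex=[[440,206,-21,0],[444,206,-21,0],[440,210,-21,0],[440,206,-24,0],[440,206,-21,3]],xatol=.05,fatol=.5))
        print(n,r.x[:2].round(2),np.degrees(r.x[2]/50).round(2),r.x[3].round(2),r.fun)
E
python3 fit.py
```

```text
7854.0
6195.0
both [439.13 204.92] -23.6 2.64 1003.625
w1 [439.66 205.61] -24.72 1.2 609.9375
w2 [439.25 205.55] -24.29 3.45 368.3125
```

Request:
step_arm(moves="-0.593 0.2 -0.148 0 0.087 0 1;-0.593 0.2 -0.148 0 0 0 1;0 0.8 0 0 0 0 1;0 0.8 0 0 0 0 1;0 0.7 0 0 0 0 1;0 0.5 0 0 0 0 1;0 0.3 0 0 0 0 1;0 0.06 0 0 0 0 1;0 0 0 0 0 0 1;0 0 0 0 0 0 1")

```text
clock: 8.0
eef_pos: [440.7, 205.3, 74.1]
tool_rot: [-1.57, 0.001, -1.999]
force: [0.4, 0.1, 0.1]
width: 85.5
```

```bash
python3 - <<'E'
from cell import ctrl,get_image,nets
import cv2,numpy as np,pickle
s=ctrl.read_state(); print(s["clock"],s["qpos"].round(3),s["eef_pos"].round(1),s["tool_rot"].round(4),s["force"])
p=get_image("wrist"); cv2.imwrite("pics/w3.png",p["color"]); pickle.dump((s,p),open("w3.pkl","wb"))
E
```

```text
8.0 [-0.893  0.754  0.616  2.111 -0.866  0.546 -1.629] [440.7 205.3  74.1] [-1.5698e+00  1.1000e-03 -1.9994e+00] [0.42820026 0.11418425 0.0892876 ]
```

View pics/w3.png

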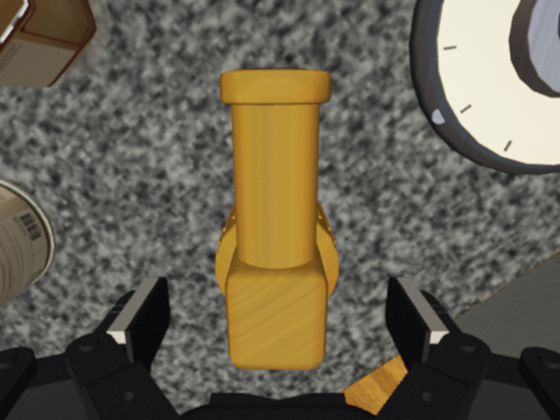

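The block is centred between the pads (u≈277) and the pipe runs straight up the picture. I'll refit from this close view, then close the gripper.

```bash
cat > fit3.py <<'E'
from fit import *
s,p=pickle.load(open("w3.pkl","rb"));m=ymask(p,(200,60,350,385));D=[(s,p,m)]
def cost(v): return abs(mask((v[0],v[1],v[2]/50,v[3]),s,p)-m).sum()
r=minimize(cost,[440,206,-21,0],method="Nelder-Mead",options=dict(initial_simplex=[[440,206,-21,0],[444,206,-21,0],[440,210,-21,0],[440,206,-24,0],[440,206,-21,3]],xatol=.05,fatol=.5))
print(r.x[:2].round(2),np.degrees(r.x[2]/50).round(2),r.x[3].round(2),r.fun,m.sum())
v=r.x;mm=mask((v[0],v[1],v[2]/50,v[3]),s,p)>.5
o=p["color"].copy();c,_=cv2.findContours(mm.astype(np.uint8),cv2.RETR_EXTERNAL,cv2.CHAIN_APPROX_NONE);cv2.drawContours(o,c,-1,(255,0,255),1)
c,_=cv2.findContours(m.astype(np.uint8),cv2.RETR_EXTERNAL,cv2.CHAIN_APPROX_NONE);cv2.drawContours(o,c,-1,(0,255,0),1)
cv2.imwrite("pics/o3.png",cv2.resize(o[55:385,190:360],None,fx=1.8,fy=1.8))
E
python3 fit3.py
```

```text
[439.52 205.52] -24.36 3.41 1066.6875 29469.0
```

View pics/o3.png

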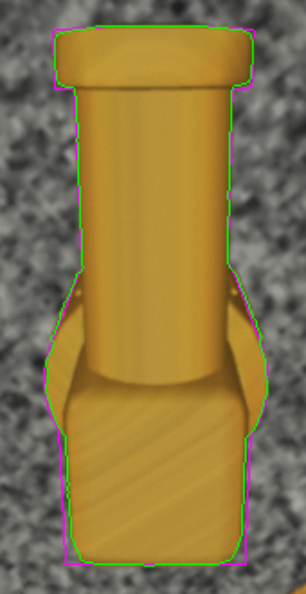

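Request:
step_arm(moves="0 0 0 0 0 0 0;0 0 0 0 0 0 0;0 0 0 0 0 0 0;0 0 0 0 0 0 0;0 0 0 0 0 0 0;0 0 0 0 0 0 0")

```text
clock: 8.65
eef_pos: [440.2, 205.4, 73.7]
tool_rot: [-1.571, 0.001, -2.0]
force: [-0.5, 0.8, 5.4]
width: 35.1
```

The grip is made at width 35 mm. The model fit puts the elbow's axis 0.7 mm from the TCP along −z of the tool, and three views agree within 0.4 mm. Next I'll lift, carry it over the stub and turn it counter-clockwise.

Request:
step_arm(moves="0 -0.2 0 0 0 0 0;0 -0.6 0 0 0 0 0;0 -0.8 0 0 0 0 0;0 -0.8 0 0 0 0 0;0.36 0 0.27 0 0 0 0;0.72 0 0.53 0 0 0 0;0.72 0 0.53 0 0 0 0;0.72 0 0.53 0 0 0 0;0.36 0 0.27 0 0 0 0;0 0 0 0 -0.5 0 0;0 0 0 0 -1 0 0;0 0 0 0 -1 0 0;0 0 0 0 -1 0 0;0 0 0 0 -1 0 0;0 0 0 0 -1 0 0;0 0 0 0 -1 0 0;0 0 0 0 -1 0 0;0 0 0 0 -1 0 0;0 0 0 0 -1 0 0")

```text
clock: 10.55
eef_pos: [476.4, 29.6, 193.4]
tool_rot: [-1.572, 0.0, -0.855]
force: [-0.4, 0.2, -1.2]
width: 35.2
```

```bash
python3 - <<'E'
from cell import ctrl
s=ctrl.read_state(); print(s["clock"],s["qpos"].round(3),s["eef_pos"].round(1),s["tool_rot"].round(4),s["force"],s["width"])
E
```

```text
10.55 [-0.46   0.481  0.484  2.037 -0.339  0.702 -0.616] [476.4  29.6 193.4] [-1.572e+00  1.000e-04 -8.550e-01] [-0.3594807   0.20753154 -1.20252329] 35.18062920831084
```

Request:
step_arm(moves="0 0 0 0 -1 0 0;0 0 0 0 -1 0 0;0 0 0 0 -1 0 0;0 0 0 0 -1 0 0;0 0 0 0 -1 0 0;0 0 0 0 -1 0 0;0 0 0 0 -1 0 0;0 0 0 0 -1 0 0;0 0 0 0 -1 0 0;0 0 0 0 -1 0 0;0 0 0 0 -1 0 0;0 0 0 0 -1 0 0;0 0 0 0 -1 0 0;0 0 0 0 -1 0 0;0 0 0 0 -1 0 0;0 0 0 0 -1 0 0;0 0 0 0 -1 0 0;0 0 0 0 -1 0 0;0 0 0 0 -1 0 0;0 0 0 0 -1 0 0")

```text
clock: 12.55
eef_pos: [476.4, 29.1, 193.2]
tool_rot: [-1.57, 0.002, 1.545]
force: [-0.4, 0.5, -2.7]
width: 35.3
```

Request:
step_arm(moves="0 0 0 0 -1 0 0;0 0 0 0 -1 0 0;0 0 0 0 -1 0 0;0 0 0 0 -1 0 0;0 0 0 0 -1 0 0;0 0 0 0 -1 0 0;0 0 0 0 -1 0 0;0 0 0 0 -1 0 0;0 0 0 0 -1 0 0;0 0 0 0 -1 0 0;0 0 0 0 -1 0 0;0 0 0 0 -0.1 0 0;0 0 0 0 0 0 0")

```text
clock: 13.85
eef_pos: [476.7, 29.3, 193.1]
tool_rot: [-1.57, -0.0, 2.869]
force: [-0.2, -0.0, -2.7]
width: 34.8
```

```bash
cat > st.py <<'E'
from cell import ctrl
s=ctrl.read_state(); print(s["clock"],s["qpos"].round(3),s["eef_pos"].round(2),s["tool_rot"].round(4),s["force"].round(1),s["torque"].round(2),s["width"])
E
python3 st.py
python3 - <<'E'
from cell import ctrl,get_image
import cv2
for n in("scene","side"): cv2.imwrite(f"pics/{n}4.png",get_image(n)["color"])
E
```

```text
13.85 [ 0.295  0.495 -0.59   2.016  0.401  0.746  2.329] [476.7   29.32 193.14] [-1.5698e+00 -4.0000e-04  2.8695e+00] [-0.2 -0.  -2.7] [-0.02 -0.07 -0.02] 34.84565914200431
```

View pics/scene4.png

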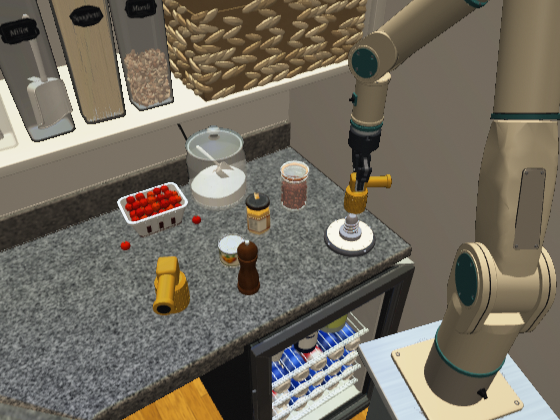

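View pics/side4.png

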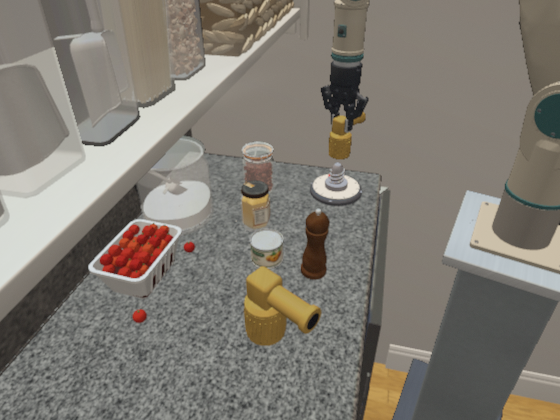

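The elbow is held upright above the stub (scene px (355,200) over (350,228)) and the bystanders haven't moved. I'll lower it in stages and watch the force.

Request:
step_arm(moves="-0.01 0.3 0 0 0 0 0;0 0.3 0 0 0 0 0;0 0.2 0 0 0 0 0;0 0.06 0 0 0 0 0;0 0 0 0 0 0 0")

```text
clock: 14.45
eef_pos: [477.3, 29.9, 150.1]
tool_rot: [-1.57, -0.001, 2.872]
force: [-0.4, 1.0, -2.0]
width: 35.0
```

Request:
step_arm(moves="0 0.06 0 0 0 0 0;0 0.06 0 0 0 0 0;0 0.06 0 0 0 0 0;0 0 0 0 0 0 0")

```text
clock: 14.85
eef_pos: [477.3, 29.7, 141.1]
tool_rot: [-1.571, -0.0, 2.872]
force: [-0.1, 0.5, -2.9]
width: 35.7
```

```bash
python3 st.py
```

```text
14.85 [ 0.241  0.574 -0.525  2.065  0.485  0.623  2.256] [477.27  29.7  141.05] [-1.5706e+00 -5.0000e-04  2.8724e+00] [-0.1  0.5 -2.9] [0.05 0.03 0.02] 35.680564424450644
```

Request:
step_arm(moves="0 0.06 0 0 0 0 0;0 0.03 0 0 0 0 0;0 0 0 0 0 0 0")

```text
clock: 15.15
eef_pos: [477.3, 29.8, 136.6]
tool_rot: [-1.571, -0.0, 2.873]
force: [-0.8, 0.3, -3.0]
width: 35.3
```

Request:
step_arm(moves="0 0.03 0 0 0 0 0;0 0.02 0 0 0 0 0;0 0 0 0 0 0 0")

```text
clock: 15.45
eef_pos: [477.7, 29.9, 134.9]
tool_rot: [-1.571, 0.001, 2.873]
force: [-1.5, -0.4, 4.2]
width: 35.5
```

```bash
python3 st.py
```

```text
15.45 [ 0.233  0.583 -0.515  2.071  0.496  0.608  2.246] [477.7   29.92 134.89] [-1.5707e+00  7.0000e-04  2.8726e+00] [-1.5 -0.4  4.2] [-0.03  0.41  0.03] 35.47847075681307
```

The contact is at the predicted height (edge about 61 mm, s≈161°). Screwing clockwise now, following the 24 mm pitch.

Request:
step_arm(moves="0 0.005 0 0 0.5 0 0;0 0.005 0 0 0.5 0 0;0 0.005 0 0 0.5 0 0;0 0.005 0 0 0.5 0 0;0 0.005 0 0 0.5 0 0;0 0.005 0 0 0.5 0 0;0 0.005 0 0 0.5 0 0;0 0.005 0 0 0.5 0 0;0 0.005 0 0 0.5 0 0;0 0.005 0 0 0.5 0 0")

```text
clock: 16.45
eef_pos: [476.6, 29.8, 132.6]
tool_rot: [-1.569, -0.0, 2.271]
force: [-4.3, -0.8, 9.6]
width: 35.3
```

```bash
python3 st.py
```

```text
16.45 [ 0.115  0.561 -0.34   2.077  0.343  0.558  1.8  ] [476.63  29.76 132.57] [-1.5693e+00 -1.0000e-04  2.2707e+00] [-4.3 -0.8  9.6] [0.14 1.19 0.12] 35.3402994998634
```

Request:
step_arm(moves="0 0.0044 0 0 0.5 0 0;0 0.0044 0 0 0.5 0 0;0 0.0044 0 0 0.5 0 0;0 0.0044 0 0 0.5 0 0;0 0.0044 0 0 0.5 0 0;0 0.0044 0 0 0.5 0 0;0 0.0044 0 0 0.5 0 0;0 0.0044 0 0 0.5 0 0;0 0.0044 0 0 0.5 0 0;0 0.0044 0 0 0.5 0 0;0 0.0046 0 0 0.5 0 0;0 0.0046 0 0 0.5 0 0;0 0.0046 0 0 0.5 0 0;0 0.0046 0 0 0.5 0 0;0 0.0046 0 0 0.5 0 0;0 0.0046 0 0 0.5 0 0;0 0.0046 0 0 0.5 0 0;0 0.0046 0 0 0.5 0 0;0 0.0046 0 0 0.5 0 0;0 0.0046 0 0 0.5 0 0")

```text
clock: 18.45
eef_pos: [476.8, 31.0, 127.9]
tool_rot: [-1.569, -0.001, 1.071]
force: [-3.1, 1.7, 5.4]
width: 35.3
```

```bash
python3 st.py
```

```text
18.45 [-0.126  0.551  0.004  2.087 -0.007  0.504  0.956] [476.8   30.97 127.93] [-1.5695e+00 -6.0000e-04  1.0714e+00] [-3.1  1.7  5.4] [0.58 0.66 0.1 ] 35.29763055500818
```

Request:
step_arm(moves="0 0.0064 0 0 0.7 0 0;0 0.0064 0 0 0.7 0 0;0 0.0064 0 0 0.7 0 0;0 0.0064 0 0 0.7 0 0;0 0.0064 0 0 0.7 0 0;0 0.0064 0 0 0.7 0 0;0 0.0064 0 0 0.7 0 0;0 0.0064 0 0 0.7 0 0;0 0.0064 0 0 0.7 0 0;0 0.0064 0 0 0.7 0 0;0 0.0064 0 0 0.7 0 0;0 0.0064 0 0 0.7 0 0;0 0.0064 0 0 0.7 0 0;0 0.0064 0 0 0.7 0 0;0 0.0064 0 0 0.7 0 0;0 0.0064 0 0 0.7 0 0;0 0.0064 0 0 0.7 0 0;0 0.0064 0 0 0.7 0 0;0 0.0064 0 0 0.7 0 0;0 0.0064 0 0 0.7 0 0")

```text
clock: 20.45
eef_pos: [477.4, 31.1, 121.5]
tool_rot: [-1.569, 0.001, -0.61]
force: [-1.8, 1.5, 6.3]
width: 35.4
```

```bash
python3 st.py
```

```text
20.45 [-0.443  0.613  0.475  2.1   -0.535  0.548 -0.186] [477.41  31.07 121.51] [-1.569e+00  1.200e-03 -6.096e-01] [-1.8  1.5  6.3] [0.45 0.33 0.06] 35.42519303896076
```

Request:
step_arm(moves="0 0.0063 0 0 0.7 0 0;0 0.0063 0 0 0.7 0 0;0 0.0063 0 0 0.7 0 0;0 0.0063 0 0 0.7 0 0;0 0.0063 0 0 0.7 0 0;0 0.0063 0 0 0.7 0 0;0 0.0063 0 0 0.7 0 0;0 0.0063 0 0 0.7 0 0;0 0.0063 0 0 0.7 0 0;0 0.0063 0 0 0.7 0 0")

```text
clock: 21.45
eef_pos: [478.1, 30.0, 118.3]
tool_rot: [-1.569, 0.0, -1.45]
force: [-0.6, -0.7, 3.7]
width: 35.1
```

```bash
python3 st.py
```

```text
21.45 [-0.583  0.682  0.709  2.105 -0.771  0.631 -0.781] [478.11  30.02 118.34] [-1.5693e+00  3.0000e-04 -1.4499e+00] [-0.6 -0.7  3.7] [-0.25  0.26  0.07] 35.061625438544766
```

Request:
step_arm(moves="0 0.0063 0 0 0.7 0 0;0 0.0063 0 0 0.7 0 0;0 0.0063 0 0 0.7 0 0;0 0.0063 0 0 0.7 0 0;0 0.0063 0 0 0.7 0 0;0 0.0063 0 0 0.7 0 0;0 0.0063 0 0 0.7 0 0;0 0.0063 0 0 0.7 0 0;0 0.0063 0 0 0.7 0 0;0 0.0063 0 0 0.7 0 0;0 0 0 0 0 0 0;0 0 0 0 0 0 0")

```text
clock: 22.65
eef_pos: [477.6, 29.9, 115.0]
tool_rot: [-1.571, 0.001, -2.287]
force: [-1.8, -1.0, 5.5]
width: 35.5
```

```bash
python3 st.py; python3 - <<'E'
from cell import ctrl,get_image
import cv2,pickle
s=ctrl.read_state();p=get_image("wrist");pickle.dump((s,p),open("w5.pkl","wb"));cv2.imwrite("pics/w5.png",p["color"])
E
```

```text
22.65 [-0.697  0.78   0.928  2.11  -0.962  0.757 -1.419] [477.64  29.91 115.03] [-1.5708e+00  6.0000e-04 -2.2874e+00] [-1.8 -1.   5.5] [-0.07  0.45 -0.16] 35.486516165494166
```

View pics/w5.png

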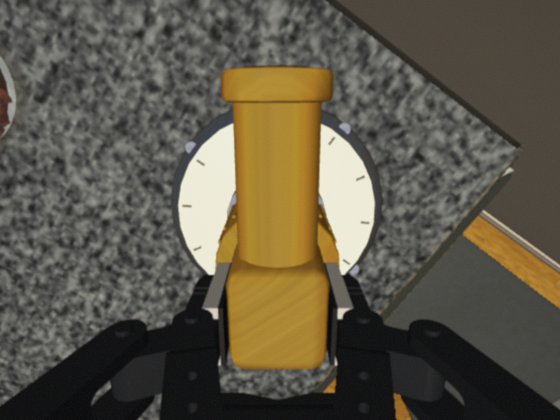

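Request:
step_arm(moves="0 0.004 0 0 0.46 0 0;0 0.004 0 0 0.45 0 0;0 0 0 0 0 0 0;0 0 0 0 0 0 0")

```text
clock: 23.1
eef_pos: [477.4, 29.4, 114.7]
tool_rot: [-1.571, -0.0, -2.396]
force: [-0.9, -1.9, 6.5]
width: 35.1
```

```bash
python3 st.py
```

```text
23.1 [-0.708  0.794  0.953  2.111 -0.981  0.774 -1.507] [477.45  29.41 114.67] [-1.5705e+00 -1.0000e-04 -2.3963e+00] [-0.9 -1.9  6.5] [-0.3  0.6  0. ] 35.12141219242385
```

Request:
step_arm(moves="0 -0.02 0 0 0 0 0;0 0 0 0 0 0 1;0 0 0 0 0 0 1;0 0 0 0 0 0 1;0 0 0 0 0 0 1;0 0 0 0 0 0 1;0 -0.2 0 0 0 0 1;0 -0.6 0 0 0 0 1;0 -0.8 0 0 0 0 1;0 -0.8 0 0 0 0 1;0 -0.4 0 0 0 0 1;0 0 0 0 0 0 1;0 0 0 0 0 0 1")

```text
clock: 24.4
eef_pos: [477.3, 30.1, 255.4]
tool_rot: [-1.571, 0.001, -2.396]
force: [0.4, 0.2, -0.5]
width: 85.4
```

```bash
python3 st.py; python3 - <<'E'
from cell import ctrl,get_image,nets
import cv2,pickle
s=ctrl.read_state();p=get_image("wrist");pickle.dump((s,p),open("w6.pkl","wb"));cv2.imwrite("pics/w6.png",p["color"])
q=get_image("scene");cv2.imwrite("pics/scene6.png",q["color"])
for t in ["mark","elbow_grip","elbow_rim","elbow_outlet"]:
  for k in(p,q): print(t,[(round(d["conf"],2),[round(float(v),1) for v in d["position"]]) for d in nets.place_of(k,t)][:2])
E
```

```text
24.4 [-0.873  0.624  1.207  1.969 -0.687  1.04  -1.745] [477.26  30.12 255.37] [-1.5712e+00  7.0000e-04 -2.3963e+00] [ 0.4  0.2 -0.5] [-0.03  0.03 -0.05] 85.35688988725296
mark []
mark [(0.89, [516.5, -12.0, 25.9]), (0.58, [474.3, 34.2, 35.3])]
elbow_grip [(0.66, [475.0, 30.2, 131.8]), (0.59, [539.6, -32.4, 124.7])]
elbow_grip [(0.95, [406.2, 548.0, 117.9]), (0.71, [479.0, 29.0, 126.1])]
elbow_rim []
elbow_rim [(0.98, [478.3, 34.5, 42.7]), (0.62, [403.8, 551.4, 1.1])]
elbow_outlet [(0.61, [536.0, -30.9, 124.4])]
elbow_outlet [(0.95, [296.4, 571.3, 113.2]), (0.79, [534.6, -26.0, 125.0])]
```

View pics/w6.png

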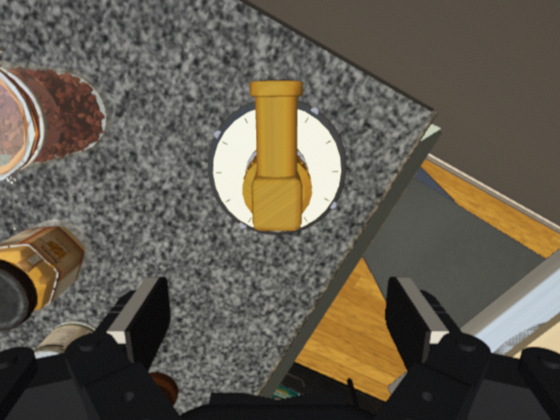

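View pics/scene6.png

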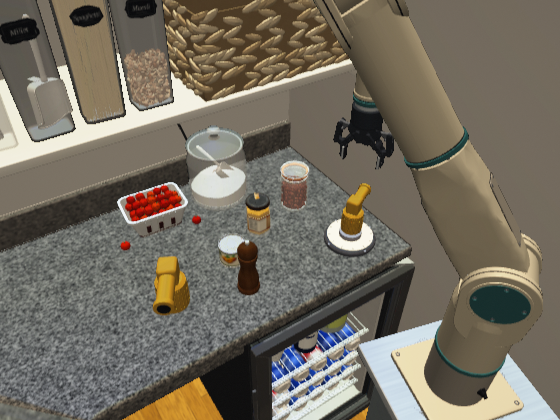

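Next I'll fit the elbow's yaw from this view, with the edge height as a parameter.

```bash
python3 - <<'E'
import fit
from fit import *
s,p=pickle.load(open("w6.pkl","rb"));m=ymask(p,(235,75,320,240))
def mk(v):
    x,y,yaw,h=v; s2=dict(s); s2["eef_pos"]=s["eef_pos"]-np.array([0,0,h]); return mask((x,y,yaw/50,2.5),s2,p)
x0=np.array([477,30,-41,41.])
r=minimize(lambda v:abs(mk(v)-m).sum(),x0,method="Nelder-Mead",options=dict(initial_simplex=np.r_[[x0],x0+np.diag([3,3,3,4])],xatol=.03,fatol=.3))
print(r.x[:2],np.degrees(r.x[2]/50),"edge h",r.x[3],r.fun,m.sum())
E
python3 st.py
```

```text
[477.13315104  29.74659796] -46.48322620055299 edge h 37.92346601168765 393.625 7429.0
24.9 [-0.872  0.626  1.207  1.968 -0.687  1.04  -1.745] [477.36  29.7  254.94] [-1.571e+00 -6.000e-04 -2.397e+00] [ 0.2 -0.3  0.1] [-0.01 -0.02 -0.03] 85.1150549555574
```

```bash
python3 -c "
from cell import ctrl
print(ctrl.finish_job())"
```

```text
the job is handed in; nothing more can be done
None
```

The smaller brass elbow is screwed onto the stub with its outlet along the red arrow. The gripper has let go and is about 140 mm above it. I handed the job in at about 25 s; the hand-in gave no verdict.

**What I did:** I gripped the elbow across its flats and lowered it upright onto the stub. It met the thread at the height predicted, with its skirt about 61 mm above the worktop. I then turned it about 302° clockwise in one grip, and its height followed the 24 mm pitch the whole way.

**Last checks:**
- **Direction:** the outlet points at −46.5° and the arrow at −47.1°.
- **Position:** the elbow's axis is within 0.5 mm of the stub's.
- **Height above the shoulder:** the two estimates differ a little. It is about 6 mm by the tool height and about 3 mm by the image fit, both well under 20 mm.
- **Caught by the thread:** it stands about 280° past the point where the other ridge catches it. The base's own direction, read from the picture, is good to a few degrees.
- **Bystanders:** the mill, jars and tin look unmoved in the last scene picture. The forces I read after each move stayed below about 15 N.
- **Disagreement:** in the last pictures the networks were a few mm off the fit, and one low-confidence report put the grip point on the outlet. I trusted the fit, which agrees with the arm's own readings.

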